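Open the push-and-turn resin bottle on a dental lab bench

ROBOT

A 6-joint arm with a two-finger parallel gripper is mounted at the origin on the work surface. World frame = base frame: x ahead of the robot, y to its left, z up, the work surface at z = 0. Lengths are in m, angles in rad, forces in N, time in s.
With the tool pointing down it reaches from about 0.35 to 0.775 m from the base axis. Payload 5.5 kg.
Tool frame: the origin (TCP) lies midway between the tips of the shut fingers; the grasp point (between the pads) lies 19 mm behind it (env.tcp_to_grasp is the distance from the TCP to the grasp point, in m); z points along the fingers, y is the direction in which the jaws open and shut (so a half turn about z gives the same grasp; the last joint's range is limited). The gripper opens to 85 mm and grips with 20 to 120 N. Pads are 22 mm wide; open, the fingers measure 114 mm over their backs; the gripper's body (76 mm by 85 mm) begins 54 mm behind the grasp point. The pads swing forward as they close: fully open they stand 13 mm farther back than shut.
Start: joints at [-1.303, 0.313, 0.046, 1.304, 0, 1.431], TCP at [0.228, -0.528, 0.231] pointing down, gripper open.
Joint ranges: [-2.76, 2.76], [-0.86, 1.69], [-1.03, 1.26], [-2.2, 2.34], [-1.47, 1.5], [-3.14, 3.14]. Speed limits (rad/s): [2.57, 2.57, 3.14, 3.14, 3.14, 3.14].

INTERFACE

Orientations are given as a unit quaternion [w, x, y, z].
In Python, from workcell import get_state, viewer, hand_in, finder, env gives the robot as it stands.
- The arm moves only by the tool arm_command, never from a script. Its argument "motion" is a list of rows, each an object of numbers: "x", "y", "z": the shift along the tool's x, y, z in mm; "rx", "ry", "rz": the turn, a rotation vector about the tool's x, y, z in degrees; "hand": the closure, from -1 (fully open) to 1 (shut). A call has 1 to 10 rows; each row is the pose to reach, as a shift and turn from the pose commanded when the call began, along the tool's axes at that moment; what a row does not reach only later rows make up. A row lasts 1/8 s, in which the tool goes at most 62.5 mm and 10.7 degrees, less where a joint would pass 70% of its speed; a pose out of reach is approached as far as the arm can. A call with a gripper value outside its range is refused whole. The fingers move at their own pace and stop on an object; "force" is the grip in N (left out, the last holds). Time passes only in rows, so rows that repeat a pose let the fingers close. It gives the time, the measured TCP pose, the force and the opening at its end, in the units of the state.
- get_state(): the state, without advancing time (a new reading comes with each control period).
- viewer.read_camera(name): name is "side" or "top"; returns a dict with "image" (420x560x3 uint8, red, green, blue), "z_map" (420x560 float32, m along the optical axis (not along the pixel's ray), 0 where there is no reading), "intrinsics" (3x3 intrinsics, pixels), "k1" (the pictures are not rectified: a ray, as slopes to the right and down, at radius r is drawn at 1 + k1 r^2 times it, then the intrinsics apply), "rvec" (rotation vector, rad) and "tvec" (3), from world to camera coordinates, as OpenCV has them. Camera axes: x right, y down, z forward; pixel columns grow to the right and rows downward; lengths in m; the calibration is good to about 2 mm. A picture is of the moment at which its call begins.
- hand_in(): hands the job in, once; it reports no verdict.
Trained networks look in a picture, given as the dict that the camera call returned (one of the last four; its "shot" number tells which), for a name from the list of things; names that differ only in an ending like _2 or _b are one class to them, and where a whole thing is asked for, a point or a joint stands for the part that bears it (a point fixed in the world has none). Each returns a list of dicts, best first, with "score" (0 to 1); they miss things now and then, are a little off and sometimes report something else, mostly with a low value. They report only what shows in the picture. A call takes as long as a camera call. They do not tell look-alikes from the thing itself.
- finder.find_in(picture, query): "at" ([column, row] in pixels, amid what is visible of it).
- finder.masks_of(picture, query): "region" (420x560 bool, what is visible of it) and "at" ([column, row] in pixels, amid what is visible of it).
The state is a dict: "clock": time; "joint_pos": joint angles; "qvel": joint speeds; "tau": joint torques, N m; "tcp_pos": TCP position; "orientation": TCP orientation; "wrist_force": force on the tool from outside, world axes, zero at the start; "ft_torque": the same for the moment, N m; "finger_gap": finger opening in m.
Only numpy, scipy, OpenCV 4.12 (cv2) and the standard library are available. Lean on these libraries where they do the work, as an engineer would, in place of code of your own. Each camera call takes 0.05 s, during which the arm holds its last target.

TASK

Open the amber bottle that leans in the aluminium stand: push its white child-resistant cap firmly down along the bottle's axis, without ramming or forcing it, keep pushing while you turn it anticlockwise past its catch, turn on until it comes free (some bottles need a second grip) and lift it off. Set the cap upright, open side down, wholly on the round blue pad and let go of it there without dropping it; leave the jar, the bowl and the metal articulator where they are.

Things in the scene. Friction and masses are not known exactly. Their poses are not given: they have to be found in the camera images.
- cap_center (a point): Centre, half-way up, of the loose white ribbed cap: 48 mm across, 40 mm tall, about 70 g, three red arcs on its closed top; open below, hollow for 29 mm. z points out of its closed top along its axis. Locked on the bottle, it leans with the bottle. More than 60 N between cap and bottle counts as ramming.
- cap_top (a point): Middle of the cap's closed top, 20 mm above its centre. The cap cannot turn until pushed 3 mm down its axis against a hidden spring: it gives from 7 N, is past its teeth at 12 N, and stands on a hard stop at 5 mm, 15 N (all measured along its axis, friction apart). Hold it there with about 20 N while turning. Let go early, it rises again.
- mouth (a point): Centre of the neck's rim, on the bottle's axis, 30 mm from the neck's foot. Held down, the cap turns anticlockwise seen looking at its top (positive about its z), up to 0.4 N m; clockwise is blocked. After 45 degrees the teeth are passed and no push is needed; it comes free at 56 to 100, hidden, so pull to feel; regrasp to turn on; next stop 135. Lift 35 mm along the axis to clear the neck.
- bottle: Amber bottle, 84 mm across, clamped and immovable. Origin on its axis at the foot of the neck; z runs along its axis out of the mouth, 30 degrees from vertical towards the stand's -x. The neck is 30 mm in diameter, 30 mm long; the locked cap's centre is at z = 26 mm, its lower rim at 6 mm. The shoulder falls away: radius 22 mm at z = -6 mm, 38 mm at z = -18 mm.
- pad: Round flat blue pad, 100 mm across, 4 mm thick, fixed to the bench. Origin at the centre of its underside, on the bench. A cap standing on it has its centre 24 mm above the bench.
- stand: Aluminium stand that holds the bottle, fixed to the bench: foot plate 170 x 110 x 12 mm, with posts. Origin at the centre of its underside; the bottle leans to its -x. The foot of the bottle's neck lies at (-37.5, 0, 184) mm in its frame.
- jar: Bystander: closed jar with a grey cap, 62 mm across, 75 mm tall. Origin at the centre of its underside.
- bowl: Bystander: green mixing bowl, 84 mm across, 50 mm tall. Origin at the centre of its underside.
- articulator: Bystander: aluminium dental articulator with stone casts, 112 x 130 mm, 132 mm tall. Origin at the centre of its underside.
There are look-alikes about, which are no part of the job. Of the things shaped like the part that bears cap_center, the white one is meant.

How it is judged:
On the way, in this order (a step that is already met when the one before it is completed fails the run):
1. the cap is pushed down on the bottle, past its teeth (3 mm) (distance between cap_center and bottle below 0.0232 m), for 0.05 s.
2. the cap is off the neck (distance between cap_center and bottle above 0.065 m), for 0.1 s.
At the end, for the whole second after the job is handed in: The cap stands on the blue pad, open side down, upright within 7 degrees, its centre within 27 mm of the pad's centre (so wholly on the pad) and 20 to 28 mm above the bench, at rest and let go; the jar, bowl and articulator are within 30 mm of where they stood (horizontal distance between cap_center and pad below 0.027 m and height (world z) of cap_center between 0.02 and 0.028 m and angle between cap_center's own z axis and vertical below 0.12 rad and linear speed of cap below 0.02 m/s and contact force between cap and the fingers below 0.1 N and distance of each of jar, bowl, articulator from where it was at the start of the episode below 0.03 m); the robot touches nothing.
It fails at once if the cap is rammed: more than 60 N between cap and bottle (contact force between cap and bottle above 60 N).
It fails at once if the cap is dropped or flung: faster than 0.6 m/s while not touched by the fingers (linear speed of cap above 0.6 m/s and contact force between cap and the fingers below 0.05 N).
It fails at once if the jar, bowl or articulator is knocked over (angle between any of jar, bowl, articulator's own z axis and vertical above 0.5 rad).
It also fails if it takes over 67 s, if anything falls off the work surface, if the arm or the gripper's body presses on something with over 40 N, if the wrist force passes 120 N, or if a joint passes its speed limit or range.

## Working session

There is one attempt and no reset: what is moved stays moved. The work goes in short steps, Python scripts to look and compute and a tool call to move; the robot and the scene stay as the last step left them, time stands still between calls to the robot, and variables do not carry over. Pictures are saved under pics/ and viewed, and the job is handed in when it is done.

Besides the shell and the picture viewer there is one more tool, called after "Request:" by a JSON object that holds its "name" and its "arguments", one argument or row to a line. arm_command: Moves the arm, as the interface text tells. Its arguments: {"type":"object","properties":{"motion":{"type":"array","items":{"type":"object","properties":{"x":{"type":"number"},"y":{"type":"number"},"z":{"type":"number"},"rx":{"type":"number"},"ry":{"type":"number"},"rz":{"type":"number"},"hand":{"type":"number"}}}},"force":{"type":"number"}},"required":["motion"]}

```bash
ls; mkdir -p pics
cat > h.py <<'E'
import numpy as np, cv2, pickle
from scipy.spatial.transform import Rotation as R
from workcell import get_state, viewer, hand_in, finder, env
def save(n,im): cv2.imwrite(n,im[:,:,::-1])
def cloud(p):
    K=p['intrinsics'];k1=p['k1'];z=p['z_map'];h,w=z.shape
    u,v=np.meshgrid(np.arange(w),np.arange(h))
    pts=np.stack([u,v],-1).reshape(-1,1,2).astype(float)
    n=cv2.undistortPoints(pts,np.array(K,float),np.array([k1,0,0,0,0.])).reshape(h,w,2)
    c=np.dstack([n[...,0]*z,n[...,1]*z,z])
    Rm=cv2.Rodrigues(np.array(p['rvec'],float))[0];t=np.array(p['tvec'],float).ravel()
    W=(c-t)@Rm
    W[z==0]=np.nan
    return W
def proj(p,P):
    q,_=cv2.projectPoints(np.array(P,float).reshape(-1,1,3),np.array(p['rvec'],float),np.array(p['tvec'],float),np.array(p['intrinsics'],float),np.array([p['k1'],0,0,0,0.]))
    return q.reshape(-1,2)
E
python3 - <<'E'
from h import *
s=get_state();print(s)
for n in ['side','top']:
    p=viewer.read_camera(n);save(f'pics/{n}0.png',p['image']);pickle.dump(p,open(f'{n}0.pkl','wb'))
    for q in ['cap_center','bottle','pad','stand','jar','bowl','articulator']:
        W=cloud(p)
        for m in finder.masks_of(p,q)[:4]:
            print(n,q,round(m['score'],2),np.round(m['at']),m['region'].sum(),np.round(np.nanmedian(W[m['region']],0),3))
E
```

```text
pics
{'clock': 0.0, 'joint_pos': array([-1.30259493e+00,  3.14022643e-01,  4.49747117e-02,  1.30362215e+00,
        2.57318997e-05,  1.43117822e+00]), 'qvel': array([ 0.00093606, -0.00140269, -0.00071733,  0.00040309,  0.0001601 ,
       -0.00054349]), 'tau': array([ 9.11287880e-04, -4.80624604e+01,  2.98535156e+01,  1.92586309e-02,
        1.03658880e-05,  3.85384695e-06]), 'tcp_pos': array([ 0.22789909, -0.52733978,  0.23039449]), 'orientation': array([-9.35766348e-04,  9.79281914e-01,  2.02499519e-01, -4.73524097e-05]), 'wrist_force': array([ 1.17767035, -1.55224756,  0.66318442]), 'ft_torque': array([-0.01589679,  0.02923621, -0.00462648]), 'finger_gap': 0.08575102301018799}
side cap_center 0.89 [379. 138.] 623 [ 0.525 -0.243  0.216]
side cap_center 0.59 [406. 245.] 632 [ 0.405 -0.184  0.036]
side cap_center 0.26 [188. 363.] 2497 [0.575 0.264 0.003]
side bottle 0.58 [345. 169.] 2924 [ 0.571 -0.207  0.13 ]
side pad 0.78 [187. 364.] 2423 [0.575 0.265 0.003]
side stand 0.8 [352. 189.] 5239 [ 0.563 -0.208  0.079]
side jar 0.69 [347. 307.] 1494 [0.417 0.021 0.058]
side jar 0.22 [352. 
[... 177 characters left out ...]
 167.] 3054 [ 0.571 -0.207  0.128]
top cap_center 0.76 [354. 308.] 449 [ 0.407 -0.194  0.038]
top cap_center 0.71 [402. 248.] 704 [ 0.527 -0.253  0.221]
top cap_center 0.4 [373. 220.] 2346 [ 0.583 -0.218  0.152]
top bottle 0.84 [375. 220.] 2342 [ 0.581 -0.218  0.152]
top pad 0.74 [370. 227.] 3711 [ 0.57  -0.218  0.101]
top pad 0.73 [147. 228.] 1511 [0.574 0.263 0.003]
top pad 0.15 [272. 133.] 2327 [ 0.782 -0.019  0.113]
top stand 0.71 [372. 228.] 3749 [ 0.57  -0.218  0.099]
top jar 0.55 [261. 296.] 644 [0.423 0.005 0.073]
top bowl 0.59 [274. 228.] 1139 [ 0.586 -0.018  0.022]
top articulator 0.76 [276. 134.] 2115 [ 0.777 -0.018  0.113]
top articulator 0.29 [148. 229.] 1542 [0.574 0.263 0.003]
```

View pics/side0.png

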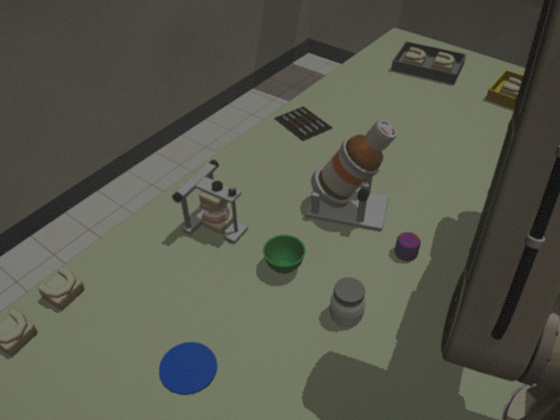

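View pics/top0.png

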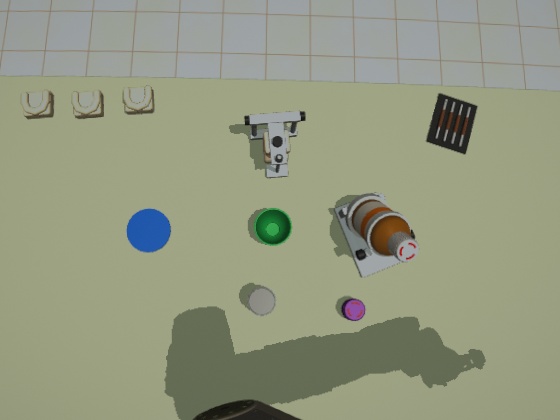

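Run:
```python
from h import *
a=pickle.load(open('side0.pkl','rb'))['image'][90:290,310:450];b=pickle.load(open('top0.pkl','rb'))['image'][170:370,310:450]
save('pics/crop0.png',np.hstack([cv2.resize(x,None,fx=2.8,fy=2.8,interpolation=cv2.INTER_CUBIC) for x in (a,b)]))
```

```text
(no output)
```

View pics/crop0.png

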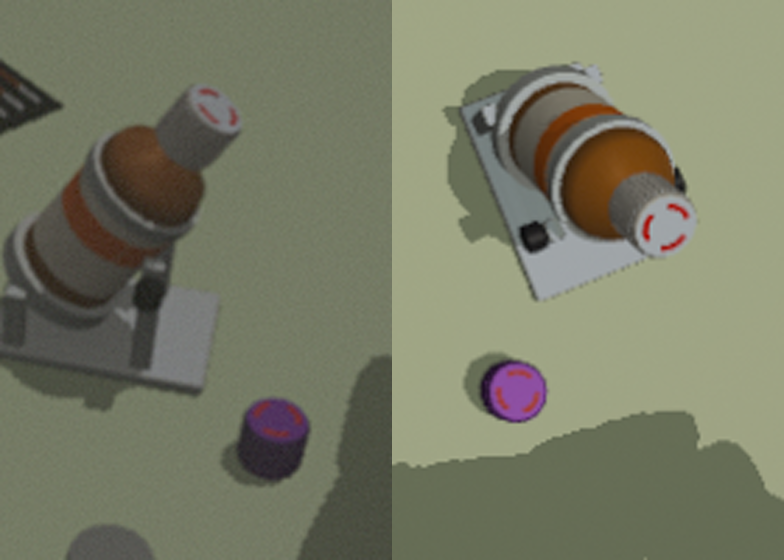

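White cap on the bottle: side (379,138), top (402,248). The purple look-alike is at side (406,245), top (354,308), loose on the bench. The white one is meant: it's white, on the bottle and has the red arcs, and the crop confirms this. Next I fit its pose.

```bash
cat > fit.py <<'E'
from h import *
from scipy.optimize import least_squares
data={}
for n in ['side','top']:
    p=pickle.load(open(f'{n}0.pkl','rb'));W=cloud(p);im=p['image'].astype(int)
    c=np.array([0.527,-0.248,0.21])
    d=np.linalg.norm(W-c,axis=2)
    sat=im.max(2)-im.min(2)
    m=(d<0.045)&(W[...,2]>0.15)
    # exclude bottle (orange brown): r-b large unless bright red arc
    bot=(im[...,0]-im[...,2]>60)&(im[...,0]<200)&False
    fm=np.zeros(m.shape,bool)
    data[n]=(W,m,im)
def fit(sets,tilt=np.radians(30),free=False):
    P=np.vstack(sets)
    def sdf(x,P):
        az=x[3];t=x[4] if free else tilt
        a=np.array([np.sin(t)*np.cos(az),np.sin(t)*np.sin(az),np.cos(t)])
        q=P-x[:3];h=q@a;r=np.linalg.norm(q-h[:,None]*a,axis=1)
        dr=r-.024;dh=np.abs(h)-.02
        cap=np.where((dr>0)&(dh>0),np.hypot(dr,dh),np.maximum(dr,dh))
        h2=h+.026 # from bottle origin z
        # body: radius 42 cylinder approx below -26mm ignore
        return cap
    x0=[.52,-.24,.205,np.arctan2(-.07,-.05 if False else -.1),tilt][:5 if free else 4]
    r=least_squares(lambda x:sdf(x,P),x0,loss='soft_l1',f_scale=.0015)
    return r.x,sdf(r.x,P)
if __name__=='__main__':
    from workcell import finder
    S={}
    for n in data:
        p=viewer.read_camera(n);ms=finder.masks_of(p,'cap_center');W=cloud(p)
        best=[m for m in ms if np.nanmedian(W[m['region']][:,2])>.15][0]
        reg=cv2.erode(best['region'].astype(np.uint8),np.ones((3,3)))>0
        P=W[reg];P=P[~np.isnan(P[:,0])];S[n]=P;print(n,len(P))
        # plate
        z=W[...,2];pl=(np.abs(z-.012)<.004)&(np.linalg.norm(W[...,:2]-[.57,-.21],axis=2)<.13)
        im=p['image'].astype(int);
        pl&=(im.max(2)-im.min(2)<25)&(im.max(2)>60)
        if n=='top':
            xy=W[pl][:,:2].astype(np.float32);print('plate',len(xy),cv2.minAreaRect((xy*1000)))
    for k,s in [('side',[S['side']]),('top',[S['top']]),('both',[S['side'],S['top']])]:
        for fr in (False,True):
            x,r=fit(s,free=fr);print(k,fr,np.round(x[:3],4),np.degrees(x[3:]),np.median(abs(r)),np.percentile(abs(r),90))
    pickle.dump(S,open('S.pkl','wb'))
E
python3 fit.py
```

```text
side 545
top 585
plate 940 ((573.701416015625, -237.01284790039062), (170.86367797851562, 106.67437744140625), 21.46750831604004)
side False [ 0.5299 -0.2593  0.2054] [-158.49382686] 0.0008380353497783564 0.0019663709155390815
side True [ 0.5298 -0.2593  0.2054] [-158.15604107   29.01039273] 0.0008218918813962112 0.0019715133174787037
top False [ 0.5271 -0.2586  0.205 ] [-158.45344342] 0.0007616502792840221 0.002016486798208312
top True [ 0.5271 -0.2586  0.205 ] [-158.44157305   29.95010778] 0.0007645901664652711 0.002016075899640541
both False [ 0.5285 -0.2592  0.2052] [-158.63749448] 0.0009217788650483574 0.0021940562469842397
both True [ 0.5285 -0.2592  0.2052] [-158.61078722   29.63488569] 0.0009241466067628993 0.0022347667973124665
```

```bash
cat > tgt.py <<'E'
from h import *
az=np.radians(-158.5);C=np.array([.528,-.258,.2055])
a=np.array([.5*np.cos(az),.5*np.sin(az),np.sqrt(.75)])
def qR(q): return R.from_quat(np.r_[q[1:],q[0]])
def rel(T,Rt,s=None):
    s=s or get_state();R0=qR(s['orientation'])
    d=R0.inv().apply(T-s['tcp_pos'])*1000;rv=np.degrees((R0.inv()*Rt).as_rotvec())
    print('shift',np.round(d,1),'rot',np.round(rv,2),'|rot|',round(np.linalg.norm(rv),1))
def down(azx): # pointing down, x tool azimuth
    x=np.array([np.cos(azx),np.sin(azx),0]);z=np.array([0,0,-1.]);return R.from_matrix(np.c_[x,np.cross(z,x),z])
def tilt(azx):
    D=down(azx);ax=np.cross([0,0,1],a);ax/=np.linalg.norm(ax);return R.from_rotvec(ax*np.radians(30))*D
E
python3 - <<'E'
from tgt import *
s=get_state();print(s['clock'])
Rt=tilt(np.radians(71))
T=C+a*.069
rel(T,Rt);print(T)
E
```

```text
1.0
shift [ 347.9 -129.9  -33.9] rot [-13.37  27.82 -46.52] |rot| 55.8
[ 0.49590059 -0.27064429  0.26525575]
```

Request:
{"name": "arm_command", "arguments": {
  "motion": [
    {"x":40,"y":-15,"z":-40,"rx":-1.7,"ry":3.5,"rz":-5.8,"hand":-1},
    {"x":87,"y":-32,"z":-70,"rx":-3.3,"ry":7,"rz":-11.6,"hand":-1},
    {"x":130,"y":-49,"z":-80,"rx":-5,"ry":10.4,"rz":-17.4,"hand":-1},
    {"x":174,"y":-65,"z":-80,"rx":-6.7,"ry":13.9,"rz":-23.3,"hand":-1},
    {"x":217,"y":-81,"z":-80,"rx":-8.4,"ry":17.4,"rz":-29.1,"hand":-1},
    {"x":261,"y":-97,"z":-75,"rx":-10,"ry":20.9,"rz":-34.9,"hand":-1},
    {"x":304,"y":-114,"z":-55,"rx":-11.7,"ry":24.3,"rz":-40.7,"hand":-1},
    {"x":348,"y":-130,"z":-34,"rx":-13.4,"ry":27.8,"rz":-46.5,"hand":-1},
    {"x":348,"y":-130,"z":-34,"rx":-13.4,"ry":27.8,"rz":-46.5,"hand":-1},
    {"x":348,"y":-130,"z":-34,"rx":-13.4,"ry":27.8,"rz":-46.5,"hand":-1}
  ],
  "force": 30
}}

```text
clock: 2.25
tcp_pos: [0.4959, -0.2708, 0.2657]
orientation: [0.063, 0.787, 0.561, 0.251]
wrist_force: [-0.8, -1.3, 1.1]
finger_gap: 0.0854
```

```bash
python3 - <<'E'
from tgt import *
s=get_state();print(s['clock'],s['joint_pos'],s['wrist_force'],s['qvel'])
Rt=tilt(np.radians(71))
rel(C+a*.069,Rt);rel(C-a*.021,Rt)
for n in ['side','top']:
    p=viewer.read_camera(n);save(f'pics/{n}1.png',p['image'][80:360,200:520])
E
cd pics; python3 -c "
import cv2,numpy as np
cv2.imwrite('j1.png',np.hstack([cv2.resize(cv2.imread(f),None,fx=1.25,fy=1.25) for f in('side1.png','top1.png')]))"
```

```text
2.25 [-0.90674454  0.09368001 -0.24843737  1.06457572  0.49894173  1.0380359 ] [-0.84443256 -1.29978093  1.11141117] [-0.01415306 -0.00383682  0.02116485  0.00273992  0.0023993   0.00024574]
shift [-0.  -0.3  0.4] rot [ 0.02  0.07 -0.01] |rot| 0.1
shift [ 0.1 -0.3 90.4] rot [ 0.02  0.07 -0.01] |rot| 0.1
```

View pics/j1.png

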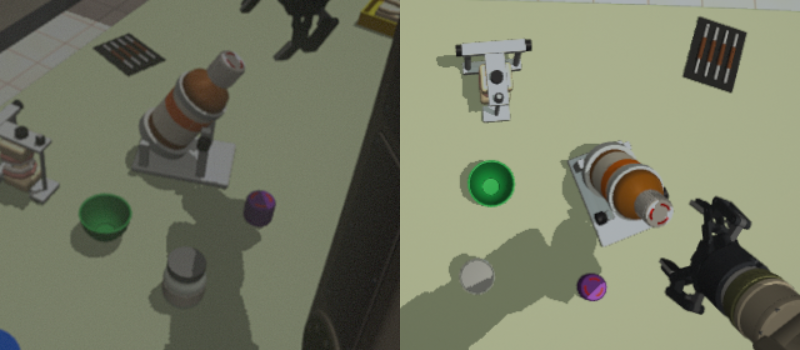

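Run:
```python
from tgt import *
s=get_state();print(s['clock'],s['tcp_pos'])
ims=[]
for n in ['side','top']:
    p=viewer.read_camera(n)
    q=proj(p,[s['tcp_pos'],s['tcp_pos']+.1*a,C,C+.02*a,C-.026*a]);print(n,q.round(0).tolist(),p['tvec'])
    im=p['image'].copy()
    for k,c in zip(q,[(255,0,0),(255,255,0),(0,255,255),(0,0,255),(0,255,0)]): cv2.circle(im,tuple(int(v) for v in k.round()),3,c,-1)
    ims.append(cv2.resize(im,(390,292)))
    save(f'pics/{n}2.png',im)
```

```text
2.35 [ 0.4960034  -0.27170628  0.26636393]
side [[404.0, 111.0], [440.0, 74.0], [381.0, 136.0], [388.0, 129.0], [374.0, 144.0]] [0.46645614 0.35899039 0.77091056]
top [[421.0, 262.0], [450.0, 288.0], [403.0, 246.0], [407.0, 251.0], [397.0, 241.0]] [-0.03074606  0.62938285  1.04394247]
```

View pics/side2.png

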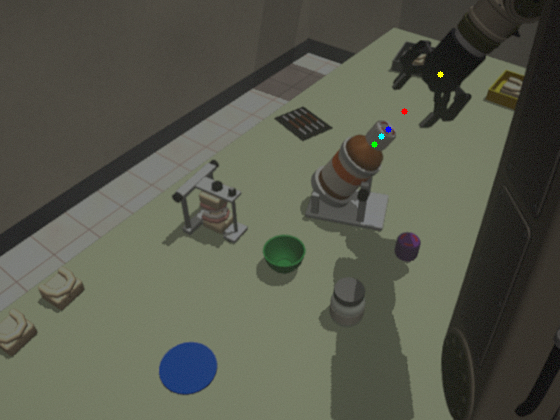

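View pics/top2.png

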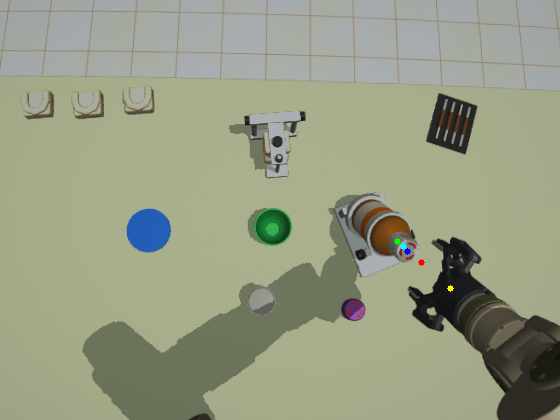

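Request:
{"name": "arm_command", "arguments": {
  "motion": [
    {"z":20,"hand":-1},
    {"z":45,"hand":-1},
    {"z":65,"hand":-1},
    {"z":80,"hand":-1},
    {"z":90,"hand":-1},
    {"z":90,"hand":-1},
    {"z":90,"hand":-1}
  ]
}}

```text
invalid input at $.motion[0]: expected keys x, y, z, rx, ry, rz, hand
```

Run:
```python
from tgt import *
s=get_state();print(s['clock'],s['tcp_pos'],s['wrist_force'])
rel(C-a*.021,tilt(np.radians(71)))
ims=[]
for n in ['side','top']:
    p=viewer.read_camera(n);c=[(300,60),(340,180)][n=='top']
    ims.append(cv2.resize(p['image'][c[1]:c[1]+150,c[0]:c[0]+130],None,fx=3,fy=3,interpolation=cv2.INTER_CUBIC))
save('pics/a3.png',np.hstack(ims))
```

```text
2.45 [ 0.4959333  -0.27173956  0.26627485] [-0.09531785  0.11027743  0.75315384]
shift [ 0.8 -1.  91.1] rot [ 0.11  0.11 -0.03] |rot| 0.2
```

View pics/a3.png

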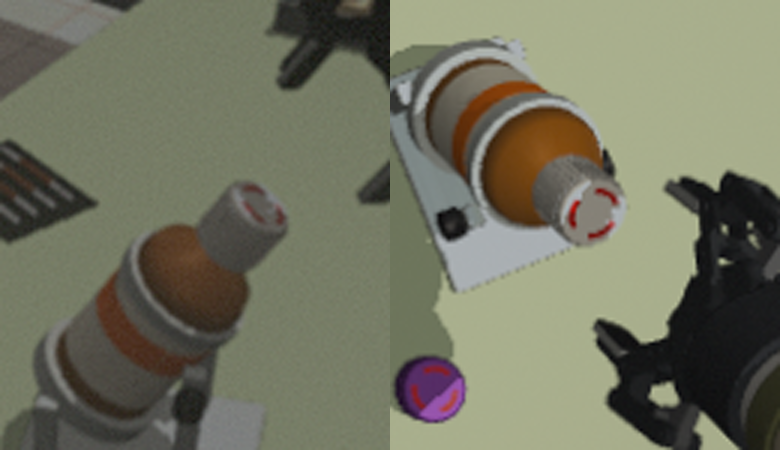

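Request:
{"name": "arm_command", "arguments": {
  "motion": [
    {"x":0.7,"y":-0.9,"z":20,"rx":0,"ry":0,"rz":0,"hand":-1},
    {"x":0.7,"y":-0.9,"z":45,"rx":0,"ry":0,"rz":0,"hand":-1},
    {"x":0.7,"y":-0.9,"z":65,"rx":0,"ry":0,"rz":0,"hand":-1},
    {"x":0.7,"y":-0.9,"z":80,"rx":0,"ry":0,"rz":0,"hand":-1},
    {"x":0.7,"y":-0.9,"z":90,"rx":0,"ry":0,"rz":0,"hand":-1},
    {"x":0.7,"y":-0.9,"z":91,"rx":0,"ry":0,"rz":0,"hand":-1},
    {"x":0.7,"y":-0.9,"z":91,"rx":0,"ry":0,"rz":0,"hand":-1},
    {"x":0.7,"y":-0.9,"z":91,"rx":0,"ry":0,"rz":0,"hand":-1}
  ]
}}

```text
clock: 3.55
tcp_pos: [0.5378, -0.2534, 0.1871]
orientation: [0.063, 0.786, 0.561, 0.251]
wrist_force: [0.2, -0.2, 0.6]
finger_gap: 0.0855
```

```bash
cat > look.py <<'E'
from tgt import *
import sys
s=get_state();R0=qR(s['orientation'])
print(s['clock'],s['tcp_pos'],'Ftool',R0.inv().apply(s['wrist_force']).round(1),'Ttool',R0.inv().apply(s['ft_torque']).round(2),s['finger_gap'],s['joint_pos'].round(2))
d=s['tcp_pos']-(C-.026*a);print('axis z mm',1000*d@a)
rel(C-a*.021,tilt(np.radians(71)))
if len(sys.argv)>1:
    ims=[]
    for n in ['side','top']:
        p=viewer.read_camera(n);c=[(300,60),(340,180)][n=='top']
        ims.append(cv2.resize(p['image'][c[1]:c[1]+150,c[0]:c[0]+130],None,fx=3,fy=3,interpolation=cv2.INTER_CUBIC))
    save(f'pics/{sys.argv[1]}.png',np.hstack(ims))
E
python3 look.py a4
```

```text
3.55 [ 0.5378125  -0.25339512  0.1870728 ] Ftool [ 0.1  0.4 -0.5] Ttool [ 0.39 -0.27  0.  ] 0.08552301310114545 [-0.82  0.17 -0.37  0.83  0.48  1.14]
axis z mm 4.632864780257266
shift [-0.6  0.3 -0.4] rot [0.08 0.06 0.  ] |rot| 0.1
```

View pics/a4.png

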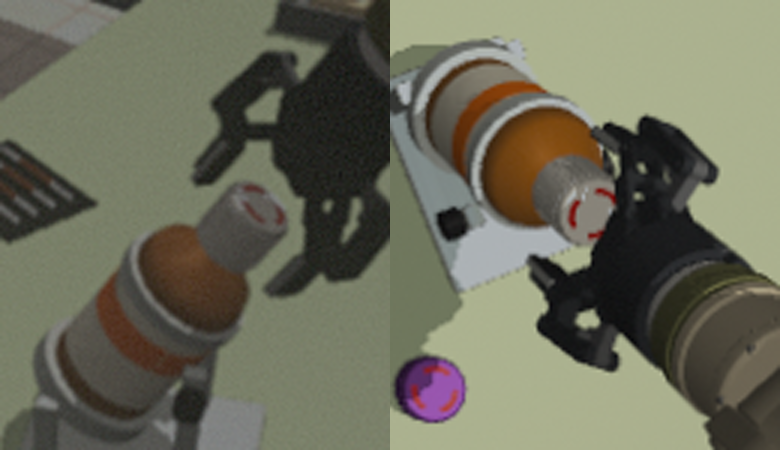

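Request:
{"name": "arm_command", "arguments": {
  "motion": [
    {"x":-0.4,"y":0.2,"z":0,"rx":0,"ry":0,"rz":0,"hand":0.0},
    {"x":-0.4,"y":0.2,"z":0,"rx":0,"ry":0,"rz":0,"hand":0.0},
    {"x":-0.4,"y":0.2,"z":0,"rx":0,"ry":0,"rz":0,"hand":0.3},
    {"x":-0.4,"y":0.2,"z":0,"rx":0,"ry":0,"rz":0,"hand":0.5},
    {"x":-0.4,"y":0.2,"z":0,"rx":0,"ry":0,"rz":0,"hand":1},
    {"x":-0.4,"y":0.2,"z":0,"rx":0,"ry":0,"rz":0,"hand":1}
  ],
  "force": 20
}}

```text
clock: 4.4
tcp_pos: [0.5385, -0.2542, 0.1873]
orientation: [0.064, 0.786, 0.561, 0.251]
wrist_force: [0.7, -2.7, 5.0]
finger_gap: 0.0477
```

```bash
python3 look.py a5
```

```text
4.4 [ 0.53848144 -0.25415094  0.18727515] Ftool [-0.7  3.5 -4.5] Ttool [-0.45 -0.35 -0.01] 0.04766765590359468 [-0.82  0.17 -0.36  0.83  0.48  1.14]
axis z mm 4.6354153569673056
shift [-0.2 -0.6 -0.4] rot [0.14 0.07 0.05] |rot| 0.2
```

View pics/a5.png

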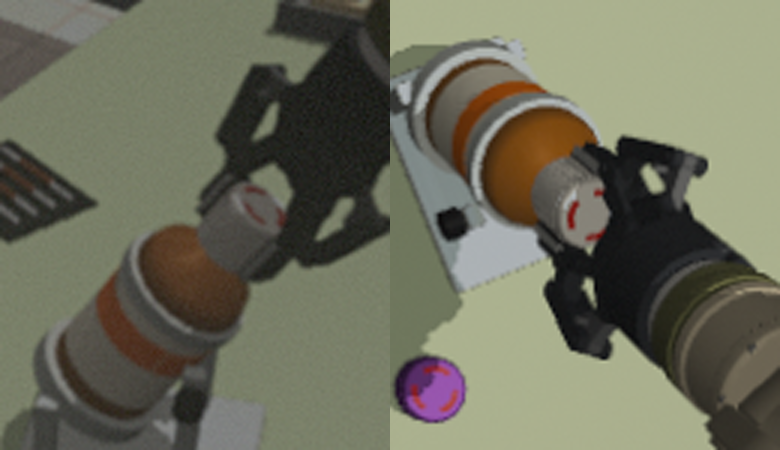

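Request:
{"name": "arm_command", "arguments": {
  "motion": [
    {"x":0,"y":0.4,"z":0,"rx":0,"ry":0,"rz":0,"hand":1},
    {"x":0,"y":0.4,"z":0,"rx":0,"ry":0,"rz":0,"hand":1},
    {"x":0,"y":0.4,"z":1,"rx":0,"ry":0,"rz":0,"hand":1},
    {"x":0,"y":0.4,"z":2,"rx":0,"ry":0,"rz":0,"hand":1},
    {"x":0,"y":0.4,"z":3,"rx":0,"ry":0,"rz":0,"hand":1},
    {"x":0,"y":0.4,"z":3,"rx":0,"ry":0,"rz":0,"hand":1}
  ],
  "force": 70
}}

```text
clock: 5.25
tcp_pos: [0.5397, -0.2536, 0.185]
orientation: [0.064, 0.786, 0.561, 0.251]
wrist_force: [-4.9, -2.3, 9.0]
finger_gap: 0.0466
```

```bash
python3 look.py
```

```text
5.25 [ 0.53966178 -0.25364854  0.18501597] Ftool [ -0.4   0.1 -10.5] Ttool [ 0.05 -0.3  -0.  ] 0.046591429935367336 [-0.82  0.17 -0.37  0.82  0.48  1.14]
axis z mm 2.0377422246666064
shift [-0.2 -0.5 -3. ] rot [0.11 0.09 0.02] |rot| 0.1
```

Request:
{"name": "arm_command", "arguments": {
  "motion": [
    {"x":0,"y":0,"z":1,"rx":0,"ry":0,"rz":0,"hand":1},
    {"x":0,"y":0,"z":2,"rx":0,"ry":0,"rz":0,"hand":1},
    {"x":0,"y":0,"z":2.5,"rx":0,"ry":0,"rz":0,"hand":1},
    {"x":0,"y":0,"z":2.5,"rx":0,"ry":0,"rz":0,"hand":1}
  ]
}}

```text
clock: 5.75
tcp_pos: [0.5407, -0.2533, 0.1833]
orientation: [0.064, 0.786, 0.561, 0.251]
wrist_force: [-6.1, -1.2, 11.8]
finger_gap: 0.0469
```

```bash
python3 look.py
```

```text
5.75 [ 0.54067283 -0.25332239  0.18326488] Ftool [  1.2  -0.2 -13.3] Ttool [ 0.34 -0.19  0.01] 0.04691876397142041 [-0.81  0.17 -0.37  0.81  0.48  1.14]
axis z mm -0.008865463164128673
shift [-0.2 -0.6 -5. ] rot [0.12 0.11 0.01] |rot| 0.2
```

Request:
{"name": "arm_command", "arguments": {
  "motion": [
    {"x":0,"y":0,"z":0.7,"rx":0,"ry":0,"rz":0,"hand":1},
    {"x":0,"y":0,"z":1.5,"rx":0,"ry":0,"rz":0,"hand":1},
    {"x":0,"y":0,"z":1.5,"rx":0,"ry":0,"rz":0,"hand":1}
  ]
}}

```text
clock: 6.12
tcp_pos: [0.5408, -0.2533, 0.1831]
orientation: [0.064, 0.787, 0.56, 0.251]
wrist_force: [-15.3, -1.6, 20.3]
finger_gap: 0.0471
```

```bash
python3 look.py
```

```text
6.125 [ 0.54079789 -0.25327808  0.18305572] Ftool [  1.3  -4.6 -24.9] Ttool [ 1.08 -0.1  -0.06] 0.0471430251728237 [-0.81  0.17 -0.37  0.81  0.48  1.14]
axis z mm -0.2563047061307606
shift [-0.2 -0.6 -5.3] rot [ 0.14  0.16 -0.02] |rot| 0.2
```

Request:
{"name": "arm_command", "arguments": {
  "motion": [
    {"x":0,"y":0,"z":-0.2,"rx":0,"ry":0,"rz":-4,"hand":1},
    {"x":0,"y":0,"z":-0.2,"rx":0,"ry":0,"rz":-9,"hand":1},
    {"x":0,"y":0,"z":-0.2,"rx":0,"ry":0,"rz":-14,"hand":1},
    {"x":0,"y":0,"z":-0.2,"rx":0,"ry":0,"rz":-18,"hand":1},
    {"x":0,"y":0,"z":-0.2,"rx":0,"ry":0,"rz":-20,"hand":1}
  ]
}}

```text
clock: 6.75
tcp_pos: [0.5414, -0.2542, 0.1832]
orientation: [0.108, 0.677, 0.689, 0.236]
wrist_force: [-10.8, -3.8, 17.4]
finger_gap: 0.0462
```

```bash
python3 look.py
```

```text
6.75 [ 0.54138262 -0.25417439  0.18322956] Ftool [ -0.1  -1.2 -20.8] Ttool [ 0.52 -0.19  0.1 ] 0.04624385341958227 [-0.81  0.17 -0.37  0.81  0.48  0.79]
axis z mm -0.2135251535426645
shift [ 0.9 -1.3 -5.2] rot [ 0.18  0.24 20.09] |rot| 20.1
```

Request:
{"name": "arm_command", "arguments": {
  "motion": [
    {"x":0,"y":0,"z":0,"rx":0,"ry":0,"rz":-4,"hand":1},
    {"x":0,"y":0,"z":0,"rx":0,"ry":0,"rz":-9,"hand":1},
    {"x":0,"y":0,"z":0,"rx":0,"ry":0,"rz":-14,"hand":1},
    {"x":0,"y":0,"z":0,"rx":0,"ry":0,"rz":-18,"hand":1},
    {"x":0,"y":0,"z":0,"rx":0,"ry":0,"rz":-20,"hand":1}
  ]
}}

```text
clock: 7.38
tcp_pos: [0.5418, -0.2545, 0.1834]
orientation: [0.148, 0.547, 0.796, 0.213]
wrist_force: [-8.3, -4.8, 16.4]
finger_gap: 0.0464
```

```bash
python3 look.py a6
```

```text
7.375 [ 0.54183692 -0.25451015  0.18341913] Ftool [ -1.5   0.1 -18.9] Ttool [ 0.38 -0.2   0.07] 0.0463700231153012 [-0.81  0.17 -0.37  0.81  0.48  0.44]
axis z mm -0.19916278517331282
shift [ 1.8 -1.2 -5.2] rot [ 0.19  0.3  40.12] |rot| 40.1
```

View pics/a6.png

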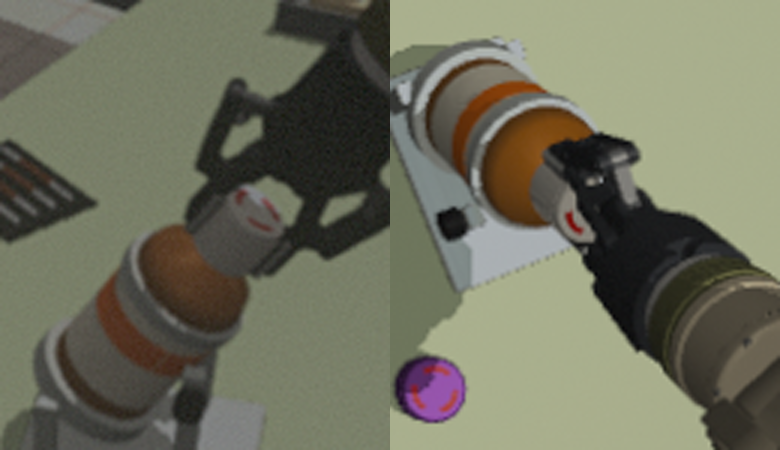

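The arcs have turned with the fingers by about 40°. I keep turning, with the push held.

Request:
{"name": "arm_command", "arguments": {
  "motion": [
    {"x":0,"y":0,"z":0.1,"rx":0,"ry":0,"rz":-4,"hand":1},
    {"x":0,"y":0,"z":0.1,"rx":0,"ry":0,"rz":-9,"hand":1},
    {"x":0,"y":0,"z":0.1,"rx":0,"ry":0,"rz":-14,"hand":1},
    {"x":0,"y":0,"z":0,"rx":0,"ry":0,"rz":-18,"hand":1},
    {"x":0,"y":0,"z":0,"rx":0,"ry":0,"rz":-20,"hand":1}
  ]
}}

```text
clock: 8.1
tcp_pos: [0.5422, -0.2546, 0.1837]
orientation: [0.183, 0.4, 0.879, 0.184]
wrist_force: [-7.5, -5.9, 15.7]
finger_gap: 0.0461
```

```bash
python3 look.py
```

```text
8.1 [ 0.54217009 -0.25458308  0.1836521 ] Ftool [ -2.7  -1.  -18.2] Ttool [ 0.33 -0.04  0.06] 0.04612245353430009 [-0.81  0.17 -0.37  0.81  0.48  0.1 ]
axis z mm -0.13904384055400942
shift [ 2.4 -0.8 -5.2] rot [ 0.18  0.35 60.15] |rot| 60.1
```

Request:
{"name": "arm_command", "arguments": {
  "motion": [
    {"x":0,"y":0,"z":-1,"rx":0,"ry":0,"rz":-5,"hand":1},
    {"x":0,"y":0,"z":-2,"rx":0,"ry":0,"rz":-11,"hand":1},
    {"x":0,"y":0,"z":-3,"rx":0,"ry":0,"rz":-17,"hand":1},
    {"x":0,"y":0,"z":-4,"rx":0,"ry":0,"rz":-23,"hand":1},
    {"x":0,"y":0,"z":-4.5,"rx":0,"ry":0,"rz":-29,"hand":1},
    {"x":0,"y":0,"z":-5,"rx":0,"ry":0,"rz":-35,"hand":1},
    {"x":0,"y":0,"z":-5.5,"rx":0,"ry":0,"rz":-40,"hand":1},
    {"x":0,"y":0,"z":-5.5,"rx":0,"ry":0,"rz":-44,"hand":1},
    {"x":0,"y":0,"z":-5.5,"rx":0,"ry":0,"rz":-44,"hand":1}
  ]
}}

```text
clock: 9.22
tcp_pos: [0.539, -0.2542, 0.1864]
orientation: [0.237, 0.042, 0.965, 0.104]
wrist_force: [-2.6, -3.4, 7.5]
finger_gap: 0.0468
```

```bash
python3 look.py a7
```

```text
9.225 [ 0.53901615 -0.25420278  0.18644853] Ftool [-1.5 -1.7 -8.3] Ttool [0.35 0.08 0.05] 0.04680058129656679 [-0.82  0.17 -0.36  0.82  0.48 -0.68]
axis z mm 3.6802857837093836
shift [ 0.7  0.2 -1.3] rot [ -0.     0.19 104.05] |rot| 104.1
```

View pics/a7.png

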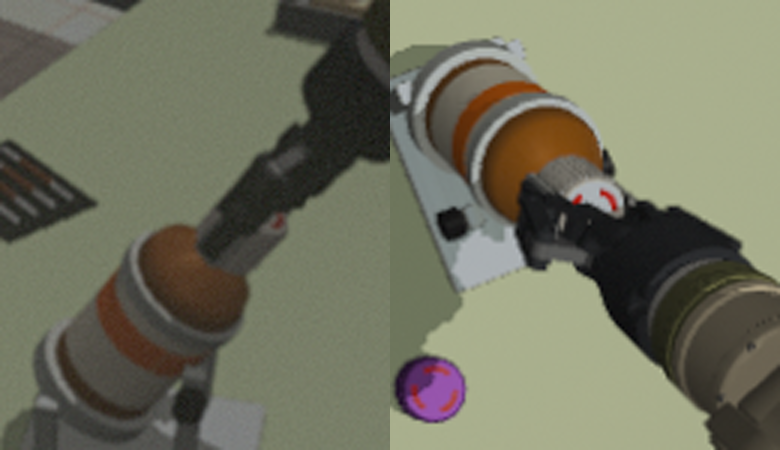

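Now I pull gently to feel whether it is free.

Request:
{"name": "arm_command", "arguments": {
  "motion": [
    {"x":0,"y":0,"z":-1,"rx":0,"ry":0,"rz":0,"hand":1},
    {"x":0,"y":0,"z":-2.5,"rx":0,"ry":0,"rz":0,"hand":1},
    {"x":0,"y":0,"z":-4,"rx":0,"ry":0,"rz":0,"hand":1},
    {"x":0,"y":0,"z":-4,"rx":0,"ry":0,"rz":0,"hand":1}
  ]
}}

```text
clock: 9.82
tcp_pos: [0.5374, -0.2545, 0.1893]
orientation: [0.237, 0.042, 0.965, 0.105]
wrist_force: [2.5, -3.1, 4.5]
finger_gap: 0.0467
```

```bash
python3 look.py
```

```text
9.825 [ 0.53737126 -0.25449003  0.18933328] Ftool [-4.6 -2.  -3.3] Ttool [ 0.62 -0.59  0.04] 0.04671425324576252 [-0.82  0.17 -0.36  0.83  0.48 -0.68]
axis z mm 6.996415556997173
shift [ 0.6 -0.1  2. ] rot [3.0000e-02 1.2000e-01 1.0403e+02] |rot| 104.0
```

Request:
{"name": "arm_command", "arguments": {
  "motion": [
    {"x":-0.3,"y":0,"z":-2,"rx":0,"ry":0,"rz":0,"hand":1},
    {"x":-0.3,"y":0,"z":-4,"rx":0,"ry":0,"rz":0,"hand":1},
    {"x":-0.3,"y":0,"z":-6,"rx":0,"ry":0,"rz":0,"hand":1},
    {"x":-0.3,"y":0,"z":-6,"rx":0,"ry":0,"rz":0,"hand":1}
  ]
}}

```text
clock: 10.32
tcp_pos: [0.5348, -0.2548, 0.1939]
orientation: [0.237, 0.042, 0.965, 0.105]
wrist_force: [6.1, -1.3, 1.0]
finger_gap: 0.0466
```

```bash
python3 look.py
```

```text
10.325 [ 0.53483716 -0.25480481  0.19386244] Ftool [-6.  -0.9  1.7] Ttool [ 0.51 -0.82  0.  ] 0.04664678924217297 [-0.83  0.16 -0.35  0.85  0.49 -0.69]
axis z mm 12.155347213982871
shift [ 0.4 -0.7  7.2] rot [5.0000e-02 0.0000e+00 1.0403e+02] |rot| 104.0
```

Request:
{"name": "arm_command", "arguments": {
  "motion": [
    {"x":-0.8,"y":0,"z":-4,"rx":0,"ry":0,"rz":0,"hand":1},
    {"x":-0.8,"y":0,"z":-10,"rx":0,"ry":0,"rz":0,"hand":1},
    {"x":-0.8,"y":0,"z":-18,"rx":0,"ry":0,"rz":0,"hand":1},
    {"x":-0.8,"y":0,"z":-26,"rx":0,"ry":0,"rz":0,"hand":1},
    {"x":-0.8,"y":0,"z":-35,"rx":0,"ry":0,"rz":0,"hand":1},
    {"x":-0.8,"y":0,"z":-50,"rx":0,"ry":0,"rz":0,"hand":1},
    {"x":-0.8,"y":0,"z":-65,"rx":0,"ry":0,"rz":0,"hand":1},
    {"x":-0.8,"y":0,"z":-70,"rx":0,"ry":0,"rz":0,"hand":1},
    {"x":-0.8,"y":0,"z":-70,"rx":0,"ry":0,"rz":0,"hand":1}
  ]
}}

```text
clock: 11.45
tcp_pos: [0.5023, -0.2681, 0.2552]
orientation: [0.237, 0.042, 0.965, 0.105]
wrist_force: [0.3, -0.2, 0.0]
finger_gap: 0.0463
```

```bash
python3 look.py a8
python3 - <<'E'
from h import *
p=viewer.read_camera('top');save('pics/t8.png',p['image'])
p=viewer.read_camera('side');save('pics/s8.png',p['image'])
E
```

```text
11.45 [ 0.50230608 -0.26809169  0.25523865] Ftool [-0.3 -0.1  0.1] Ttool [ 0.24  0.48 -0.06] 0.04633015036239201 [-0.89  0.1  -0.27  1.03  0.5  -0.76]
axis z mm 82.87727913397913
shift [ 0.9 -0.4 77.9] rot [-2.0000e-02  6.0000e-02  1.0398e+02] |rot| 104.0
```

View pics/s8.png

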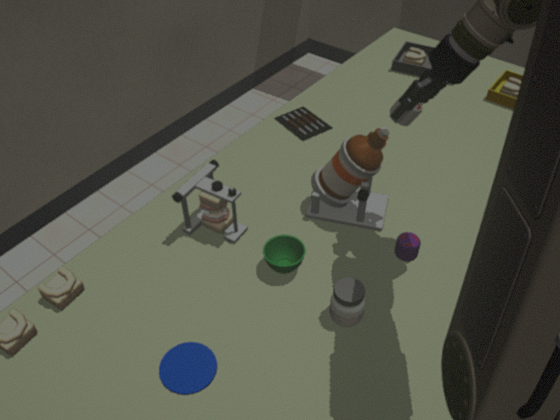

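View pics/t8.png

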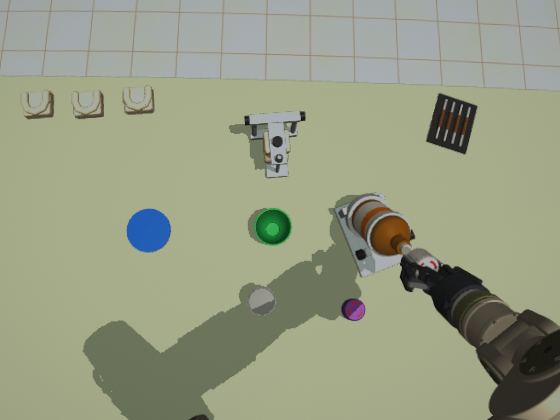

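Run:
```python
from tgt import *
from scipy.spatial.transform import Slerp
for n in ['side','top']:
    p=pickle.load(open(f'{n}0.pkl','rb'));W=cloud(p);im=p['image'].astype(int)
    m=(im[...,2]-im[...,0]>60)&(im[...,2]-im[...,1]>40)&(np.linalg.norm(W[...,:2]-[.575,.264],axis=2)<.08)
    c=(W[m][:,:2]*1000).astype(np.float32);print(n,cv2.minEnclosingCircle(c),c.mean(0),np.nanmedian(W[m][:,2]))
s=get_state();R0=qR(s['orientation'])
Rt=down(np.radians(245))
print('total',np.degrees((R0.inv()*Rt).magnitude()))
S=Slerp([0,1],R.concatenate([R0,Rt]))
P0=s['tcp_pos'];way=np.array([P0,[.495,-.24,.30],[.50,-.05,.30],[.54,.15,.25],[.575,.264,.13]]);ts=[0,.15,.5,.8,1]
N=16
for i in range(1,N+1):
    t=i/N;P=[np.interp(t,ts,way[:,k]) for k in range(3)]
    d=R0.inv().apply(np.array(P)-P0)*1000;rv=np.degrees((R0.inv()*S(t)).as_rotvec());print(i,d.round(0),rv.round(1))
```

```text
side ((577.4051513671875, 264.10699462890625), 49.86772537231445) [575.8079  264.78314] 0.003402576047100276
top ((574.462646484375, 264.6079406738281), 50.34523391723633) [574.49554 263.63437] 0.0030721868426436664
total 75.4047128197092
1 [ -4.  15. -16.] [-0.3  2.  -4.3]
2 [ -9.  31. -31.] [-0.6  3.9 -8.5]
3 [ -8.  57. -34.] [ -0.9   5.9 -12.8]
4 [ -4.  90. -27.] [ -1.2   7.9 -17.1]
5 [ -1. 123. -21.] [ -1.5   9.9 -21.4]
6 [  3. 156. -14.] [ -1.8  11.8 -25.6]
7 [  7. 189.  -7.] [ -2.   13.8 -29.9]
8 [ 10. 222.  -1.] [ -2.3  15.8 -34.2]
9 [ 13. 261.  20.] [ -2.6  17.7 -38.4]
10 [ 16. 299.  41.] [ -2.9  19.7 -42.7]
11 [ 19. 338.  61.] [ -3.2  21.7 -47. ]
12 [ 21. 376.  82.] [ -3.5  23.7 -51.2]
13 [ 26. 412. 107.] [ -3.8  25.6 -55.5]
14 [ 38. 439. 151.] [ -4.1  27.6 -59.8]
15 [ 49. 466. 195.] [ -4.4  29.6 -64.1]
16 [ 61. 492. 239.] [ -4.7  31.5 -68.3]
```

Request:
{"name": "arm_command", "arguments": {
  "motion": [
    {"x":-4,"y":8,"z":-16,"rx":-0.3,"ry":2,"rz":-4.3,"hand":1},
    {"x":-9,"y":25,"z":-32,"rx":-0.6,"ry":3.9,"rz":-8.5,"hand":1},
    {"x":-8,"y":55,"z":-35,"rx":-0.9,"ry":5.9,"rz":-12.8,"hand":1},
    {"x":-4,"y":90,"z":-28,"rx":-1.2,"ry":7.9,"rz":-17.1,"hand":1},
    {"x":-1,"y":123,"z":-21,"rx":-1.5,"ry":9.9,"rz":-21.4,"hand":1},
    {"x":3,"y":156,"z":-14,"rx":-1.8,"ry":11.8,"rz":-25.6,"hand":1},
    {"x":7,"y":189,"z":-7,"rx":-2,"ry":13.8,"rz":-29.9,"hand":1},
    {"x":10,"y":222,"z":-1,"rx":-2.3,"ry":15.8,"rz":-34.2,"hand":1},
    {"x":10,"y":222,"z":-1,"rx":-2.3,"ry":15.8,"rz":-34.2,"hand":1}
  ]
}}

```text
clock: 12.78
tcp_pos: [0.5003, -0.0482, 0.3009]
orientation: [0.125, -0.264, 0.955, 0.055]
wrist_force: [1.4, -0.4, -0.4]
finger_gap: 0.0466
```

Run:
```python
from tgt import *
from scipy.spatial.transform import Slerp
s=get_state();R0=qR(s['orientation']);print(s['clock'],s['joint_pos'],s['wrist_force'],s['finger_gap'])
Rt=down(np.radians(245))
print('total',np.degrees((R0.inv()*Rt).magnitude()))
S=Slerp([0,1],R.concatenate([R0,Rt]))
P0=s['tcp_pos'];print(P0);way=np.array([P0,[.54,.15,.25],[.575,.264,.12]]);ts=[0,.6,1]
N=8
for i in range(1,N+1):
    t=i/N;P=[np.interp(t,ts,way[:,k]) for k in range(3)]
    d=R0.inv().apply(np.array(P)-P0)*1000;rv=np.degrees((R0.inv()*S(t)).as_rotvec());print(i,d.round(0),rv.round(1))
p=viewer.read_camera('side');save('pics/s9.png',p['image'])
```

```text
12.775 [-0.40308303  0.02101913 -0.16795612  1.25280101  0.24185888 -0.92650752] [ 1.36788221 -0.35427824 -0.37288403] 0.04660470839525248
total 37.44089043287345
[ 0.50030197 -0.04821002  0.30089697]
1 [-24.  31.  19.] [-0.3  2.  -4.2]
2 [-49.  61.  38.] [-0.6  3.9 -8.5]
3 [-73.  92.  57.] [ -0.9   5.9 -12.7]
4 [-97. 122.  76.] [ -1.2   7.9 -16.9]
5 [-120.  151.  101.] [ -1.5   9.8 -21.2]
6 [-135.  175.  148.] [ -1.8  11.8 -25.4]
7 [-151.  198.  196.] [ -2.1  13.8 -29.7]
8 [-167.  221.  243.] [ -2.4  15.7 -33.9]
```

View pics/s9.png

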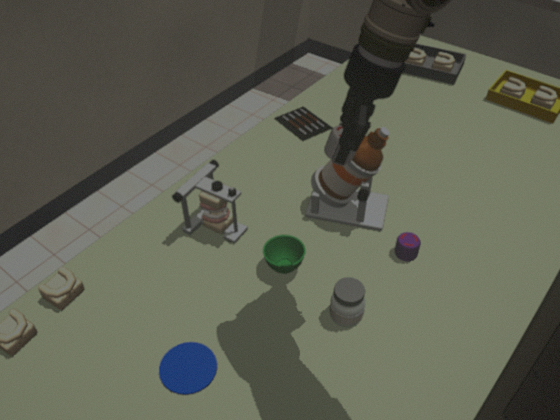

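Request:
{"name": "arm_command", "arguments": {
  "motion": [
    {"x":-20,"y":26,"z":14,"rx":-0.3,"ry":2,"rz":-4.2,"hand":1},
    {"x":-49,"y":61,"z":38,"rx":-0.6,"ry":3.9,"rz":-8.5,"hand":1},
    {"x":-73,"y":92,"z":57,"rx":-0.9,"ry":5.9,"rz":-12.7,"hand":1},
    {"x":-97,"y":122,"z":76,"rx":-1.2,"ry":7.9,"rz":-16.9,"hand":1},
    {"x":-120,"y":151,"z":101,"rx":-1.5,"ry":9.8,"rz":-21.2,"hand":1},
    {"x":-135,"y":175,"z":145,"rx":-1.8,"ry":11.8,"rz":-25.4,"hand":1},
    {"x":-151,"y":198,"z":190,"rx":-2.1,"ry":13.8,"rz":-29.7,"hand":1},
    {"x":-167,"y":221,"z":240,"rx":-2.4,"ry":15.7,"rz":-33.9,"hand":1},
    {"x":-167,"y":221,"z":243,"rx":-2.4,"ry":15.7,"rz":-33.9,"hand":1},
    {"x":-167,"y":221,"z":243,"rx":-2.4,"ry":15.7,"rz":-33.9,"hand":1}
  ]
}}

```text
clock: 14.08
tcp_pos: [0.5766, 0.2603, 0.1196]
orientation: [-0.001, -0.535, 0.845, 0.0]
wrist_force: [-0.5, -0.6, 0.5]
finger_gap: 0.0465
```

```bash
cat > l2.py <<'E'
from tgt import *
import sys
s=get_state();R0=qR(s['orientation']);print(s['clock'],s['tcp_pos'],s['wrist_force'],s['finger_gap'],'tilt',np.degrees(np.arccos(-R0.as_matrix()[2,2])))
rel(np.array([.575,.264,s['tcp_pos'][2]]),down(np.radians(245)))
ims=[]
for n in ['side','top']:
    p=viewer.read_camera(n);W=cloud(p);im=p['image'].astype(int)
    q=proj(p,[s['tcp_pos']])[0].astype(int)
    c=(max(q[0]-65,0),min(max(q[1]-75,0),270))
    ims.append(cv2.resize(p['image'][c[1]:c[1]+150,c[0]:c[0]+130],None,fx=3,fy=3,interpolation=cv2.INTER_CUBIC))
    for m in finder.masks_of(p,'cap_center'):
        w=W[m['region']]; w=w[~np.isnan(w[:,0])]
        if np.linalg.norm(np.median(w[:,:2],0)-s['tcp_pos'][:2])<.05: print(n,round(m['score'],2),len(w),'med',np.median(w,0).round(4),'zpct',np.percentile(w[:,2],[2,25,75,95]).round(4)); pickle.dump(w,open(f'w{n}.pkl','wb'))
save(f'pics/{sys.argv[1]}.png',np.hstack(ims))
E
python3 l2.py b1
```

```text
14.075 [0.57663911 0.26029565 0.11958411] [-0.4536414  -0.61004964  0.49471875] 0.04646811956659623 tilt 0.075859619531269
shift [-2.6  3.1  0. ] rot [ 0.06 -0.05 -0.34] |rot| 0.3
side 0.71 223 med [0.5761 0.282  0.1518] zpct [0.0017 0.1364 0.1598 0.1619]
top 0.52 168 med [0.5645 0.2432 0.1589] zpct [0.1255 0.1426 0.162  0.1644]
```

View pics/b1.png

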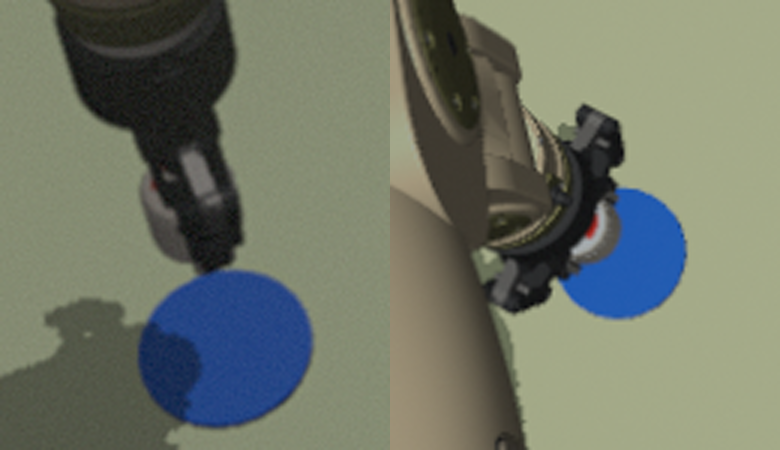

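Request:
{"name": "arm_command", "arguments": {
  "motion": [
    {"x":-1,"y":1,"z":15,"rx":0,"ry":0,"rz":0,"hand":1},
    {"x":-2,"y":2,"z":40,"rx":0,"ry":0,"rz":0,"hand":1},
    {"x":-2.6,"y":3,"z":65,"rx":0,"ry":0,"rz":0,"hand":1},
    {"x":-2.6,"y":3,"z":85,"rx":0,"ry":0,"rz":0,"hand":1},
    {"x":-2.6,"y":3,"z":98,"rx":0,"ry":0,"rz":0,"hand":1},
    {"x":-2.6,"y":3,"z":106,"rx":0,"ry":0,"rz":0,"hand":1},
    {"x":-2.6,"y":3,"z":110,"rx":0,"ry":0,"rz":0,"hand":1},
    {"x":-2.6,"y":3,"z":110,"rx":0,"ry":0,"rz":0,"hand":1}
  ]
}}

```text
clock: 15.28
tcp_pos: [0.5752, 0.265, 0.0105]
orientation: [0.0, -0.535, 0.845, 0.0]
wrist_force: [-0.8, -0.3, -0.5]
finger_gap: 0.0466
```

```bash
python3 l2.py b2
```

```text
15.275 [0.57522366 0.26504919 0.010529  ] [-0.82325494 -0.31012157 -0.4741357 ] 0.04658866327322138 tilt 0.0399813741841858
shift [ 1.  -0.2 -0. ] rot [-0.02  0.03 -0.25] |rot| 0.3
side 0.54 158 med [0.5729 0.2861 0.0449] zpct [0.0162 0.0314 0.05   0.0531]
top 0.46 156 med [0.5631 0.2472 0.0459] zpct [0.0049 0.0292 0.0509 0.1449]
```

View pics/b2.png

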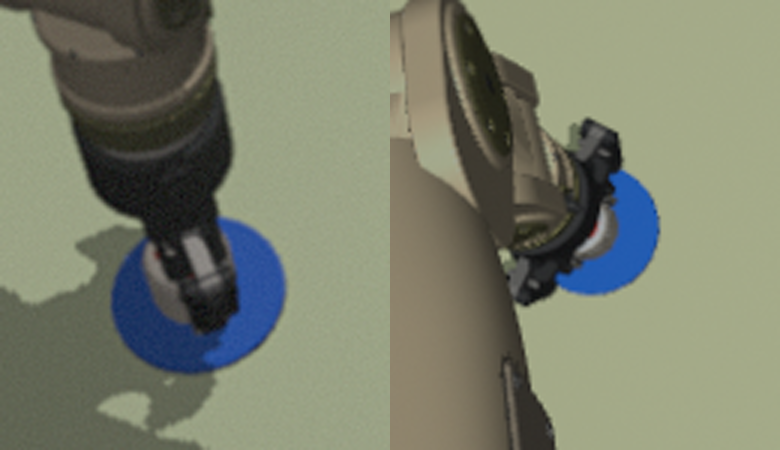

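Request:
{"name": "arm_command", "arguments": {
  "motion": [
    {"x":0.5,"y":0,"z":2,"rx":0,"ry":0,"rz":0,"hand":1},
    {"x":0.5,"y":0,"z":4,"rx":0,"ry":0,"rz":0,"hand":1},
    {"x":0.5,"y":0,"z":5.5,"rx":0,"ry":0,"rz":0,"hand":1},
    {"x":0.5,"y":0,"z":6.5,"rx":0,"ry":0,"rz":0,"hand":1},
    {"x":0.5,"y":0,"z":6.5,"rx":0,"ry":0,"rz":0,"hand":1}
  ]
}}

```text
clock: 16.1
tcp_pos: [0.5747, 0.2645, 0.0036]
orientation: [-0.0, -0.535, 0.845, 0.0]
wrist_force: [-0.3, -0.8, -0.7]
finger_gap: 0.0466
```

Request:
{"name": "arm_command", "arguments": {
  "motion": [
    {"x":0,"y":0,"z":0.5,"rx":0,"ry":0,"rz":0,"hand":1},
    {"x":0,"y":0,"z":1,"rx":0,"ry":0,"rz":0,"hand":1},
    {"x":0,"y":0,"z":1,"rx":0,"ry":0,"rz":0,"hand":1}
  ]
}}

```text
clock: 16.48
tcp_pos: [0.5748, 0.2645, 0.0027]
orientation: [0.0, -0.535, 0.845, 0.0]
wrist_force: [0.7, 0.0, 0.0]
finger_gap: 0.0466
```

Request:
{"name": "arm_command", "arguments": {
  "motion": [
    {"x":0,"y":0,"z":0.5,"rx":0,"ry":0,"rz":0,"hand":1},
    {"x":0,"y":0,"z":1,"rx":0,"ry":0,"rz":0,"hand":1},
    {"x":0,"y":0,"z":1,"rx":0,"ry":0,"rz":0,"hand":1}
  ]
}}

```text
clock: 16.85
tcp_pos: [0.5748, 0.2645, 0.0026]
orientation: [0.0, -0.535, 0.845, 0.0]
wrist_force: [-1.3, -1.0, 6.6]
finger_gap: 0.0464
```

Contact came at the predicted height, with 6.6 N. I release gently.

Request:
{"name": "arm_command", "arguments": {
  "motion": [
    {"x":0,"y":0,"z":-0.4,"rx":0,"ry":0,"rz":0,"hand":1},
    {"x":0,"y":0,"z":-0.4,"rx":0,"ry":0,"rz":0,"hand":0.0},
    {"x":0,"y":0,"z":-0.4,"rx":0,"ry":0,"rz":0,"hand":-0.3},
    {"x":0,"y":0,"z":-0.4,"rx":0,"ry":0,"rz":0,"hand":-1},
    {"x":0,"y":0,"z":-0.4,"rx":0,"ry":0,"rz":0,"hand":-1},
    {"x":0,"y":0,"z":-0.4,"rx":0,"ry":0,"rz":0,"hand":-1},
    {"x":0,"y":0,"z":-0.4,"rx":0,"ry":0,"rz":0,"hand":-1}
  ],
  "force": 20
}}

```text
clock: 17.73
tcp_pos: [0.5748, 0.2645, 0.0021]
orientation: [0.0, -0.535, 0.845, 0.0]
wrist_force: [-1.4, -0.0, -0.3]
finger_gap: 0.0855
```

```bash
python3 l2.py b3
```

```text
17.725 [0.57476319 0.26453481 0.00208249] [-1.39028545 -0.01421123 -0.32419899] 0.08552426470430821 tilt 0.010173052505893801
shift [ 0.4 -0.4 -0. ] rot [ 0.    0.01 -0.25] |rot| 0.2
side 0.51 202 med [0.5727 0.2855 0.0383] zpct [0.0034 0.0218 0.0435 0.0846]
top 0.44 175 med [0.5607 0.2471 0.0335] zpct [-0.0003  0.0143  0.0419  0.1361]
```

View pics/b3.png

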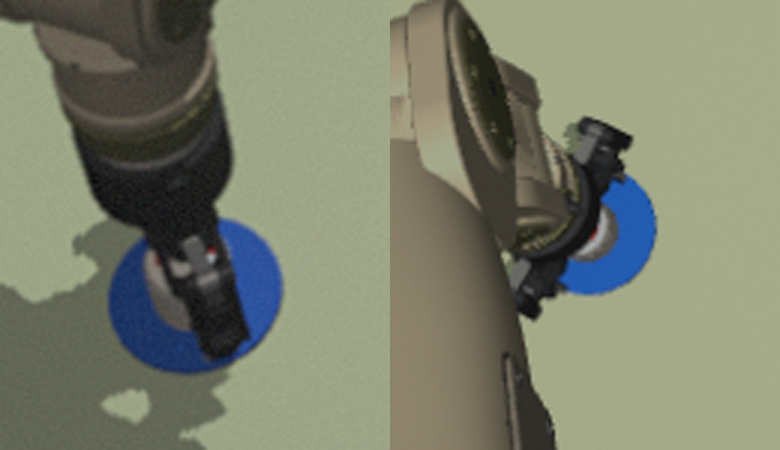

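Released, with the cap standing on the pad. I back straight up.

Request:
{"name": "arm_command", "arguments": {
  "motion": [
    {"x":0,"y":0,"z":-5,"rx":0,"ry":0,"rz":0,"hand":-1},
    {"x":0,"y":0,"z":-15,"rx":0,"ry":0,"rz":0,"hand":-1},
    {"x":0,"y":0,"z":-35,"rx":0,"ry":0,"rz":0,"hand":-1},
    {"x":0,"y":0,"z":-60,"rx":0,"ry":0,"rz":0,"hand":-1},
    {"x":0,"y":0,"z":-90,"rx":0,"ry":0,"rz":0,"hand":-1},
    {"x":0,"y":0,"z":-130,"rx":0,"ry":0,"rz":0,"hand":-1},
    {"x":0,"y":0,"z":-170,"rx":0,"ry":0,"rz":0,"hand":-1},
    {"x":0,"y":0,"z":-200,"rx":0,"ry":0,"rz":0,"hand":-1},
    {"x":0,"y":0,"z":-200,"rx":0,"ry":0,"rz":0,"hand":-1},
    {"x":0,"y":0,"z":-200,"rx":0,"ry":0,"rz":0,"hand":-1}
  ]
}}

```text
clock: 19.18
tcp_pos: [0.5744, 0.2644, 0.2019]
orientation: [-0.0, -0.535, 0.845, 0.0]
wrist_force: [-0.7, -0.4, -0.1]
finger_gap: 0.0854
```

```bash
python3 l2.py b4
python3 - <<'E'
from h import *
for n in ['side','top']:
    p=viewer.read_camera(n);save(f'pics/{n}9.png',p['image']);W=cloud(p)
    if n=='side':
        m=(np.linalg.norm(W[...,:2]-[.575,.264],axis=2)<.06)&(W[...,2]>.036)&(W[...,2]<.06)
        print('top face',W[m].mean(0),m.sum()); A=np.c_[W[m][:,:2],np.ones(m.sum())];print('slope',np.linalg.lstsq(A,W[m][:,2],rcond=None)[0])
    for q in ['jar','bowl','articulator']:
        for r in finder.masks_of(p,q)[:1]: print(n,q,np.round(r['at']),np.round(np.nanmedian(W[r['region']],0),3))
E
```

```text
19.175 [0.57443915 0.26441285 0.20193235] [-0.70175065 -0.39159485 -0.09082989] 0.0854350924622886 tilt 0.011725589302127032
shift [ 0.1 -0.7 -0. ] rot [ 0.01  0.   -0.25] |rot| 0.2
side 0.64 860 med [0.567  0.2691 0.042 ] zpct [0.0057 0.029  0.0435 0.045 ]
top 0.92 396 med [0.57   0.2619 0.0421] zpct [0.0147 0.04   0.0439 0.0464]
top face [0.57286266 0.2660474  0.04272341] 582
slope [ 0.0410519  -0.01673634  0.02365897]
side jar [348. 304.] [0.417 0.02  0.059]
side bowl [283. 250.] [ 0.594 -0.03   0.031]
side articulator [212. 203.] [ 0.761 -0.008  0.086]
top jar [263. 301.] [0.422 0.005 0.073]
top bowl [274. 225.] [ 0.586 -0.019  0.022]
top articulator [274. 132.] [ 0.779 -0.019  0.113]
```

View pics/side9.png

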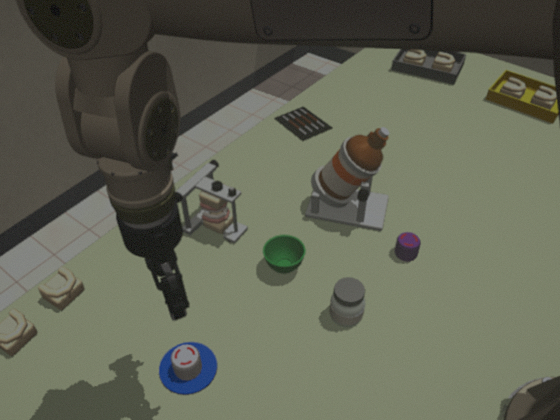

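View pics/top9.png

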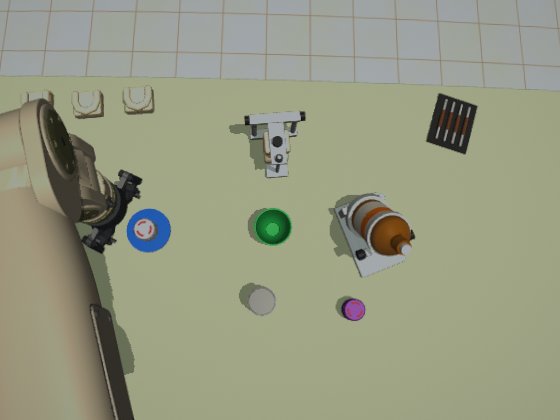

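The cap stands centred on the pad, about 3 mm off, with its arcs up and its top near 44 mm. The bystanders haven't moved and the arm is clear.

```bash
python3 -c "
from workcell import hand_in
print(hand_in())"
```

```text
the job is handed in; nothing more can be done
None
```

I opened the bottle and set the cap on the blue pad. The job was handed in at about 20 s; `hand_in` gives no verdict, so I don't know how it was judged.

- **Opening:** I gripped the white cap along the leaning axis and pushed it to its stop. The wrist read up to about 25 N, then 18–21 N while I turned it about 60° anticlockwise. I turned it on to about 104° with the push eased off. A gentle pull showed it was free, so I lifted it along the axis. No second grip was needed.
- **Placing:** I set the cap down until it touched with about 6.6 N, then opened the fingers and backed 200 mm straight up.
- **Last checks:**
  - The cap is upright, arcs up, about 3 mm from the pad's centre, with its top near 44 mm. A rough plane fit gave about 2.5° of tilt, but it includes depth noise and edge pixels.
  - The jar, bowl and articulator are where they stood, to within about 2 mm.
  - The fingers are open and the arm touches nothing.
- **What disagreed:** No check failed. The two cameras differed by 1–3 mm on the cap and pad positions, within about what their calibration allows. One arm call was refused for missing keys and moved nothing.

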